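# Third hand at the bearing-bracket jig

### The arm

A 6-joint arm with a two-finger parallel gripper is mounted at the origin on the work surface. World frame = base frame: x ahead of the robot, y to its left, z up, the work surface at z = 0. Lengths are in m, angles in rad, forces in N, time in s.
With the tool pointing down it reaches from about 0.25 to 0.85 m from the base axis. Payload 12.5 kg.
Tool frame: the origin (TCP) lies on the centre line of the jaws, within the pads' length; the fingertips stand 22 mm ahead of it and the grasp point (between the pads) lies 3 mm ahead of it; z points along the fingers, y is the direction in which the jaws open and shut (so a half turn about z gives the same grasp; the last joint's range is limited). The gripper opens to 93 mm and grips with 3 to 60 N. Pads are 15 mm wide; open, the fingers measure 128 mm over their backs; the gripper's body (75 mm by 188 mm) begins 65 mm behind the grasp point.
Start: joints at [1.085, 0.351, 1.652, -0, 1.139, -0.085], TCP at [0.215, 0.506, 0.22] pointing down, gripper open.
Joint ranges: [-2.75, 2.75], [-0.79, 2.1], [0.01, 2.65], [-1.57, 4.71], [0.07, 3.14], [-2.87, 2.87]. Speed limits (rad/s): [2.22, 2.22, 2.79, 3.14, 3.14, 3.14].

### API

Orientations are given as a unit quaternion [x, y, z, w].
In Python, from plant import * gives the robot as it stands.
- The arm moves only by the tool step_arm, never from a script. Its argument "plan" is a list of rows, each an object of numbers: "tx", "ty", "tz": the shift along the tool's x, y, z in m; "wx", "wy", "wz": the turn, a rotation vector about the tool's x, y, z in degrees; "jaw": the opening, from 0 (shut) to 1 (fully open). In form: [{"tx": .., "ty": .., "tz": .., "wx": .., "wy": .., "wz": .., "jaw": ..}, ...]. A call has exactly 8 rows; each row is the pose to reach, as a shift and turn from the pose commanded when the call began, along the tool's axes at that moment; what a row does not reach only later rows make up. A row lasts 1/12 s, in which the tool goes at most 41.7 mm and 7.16 degrees, less where a joint would pass 70% of its speed; a pose out of reach is approached as far as the arm can. A call with a gripper value outside its range is refused whole. The fingers move at their own pace and stop on an object; the grip force is fixed at half the most. Time passes only in rows, so rows that repeat a pose let the fingers close, or fill a call up. It gives the time, the measured TCP pose, the force and the opening at its end, in the units of the state.
- get_obs(): the state, without advancing time (a new reading comes with each control period).
- capture(name): name is "scene" or "top" or "wrist"; returns a dict with "img" (420x560x3 uint8, red, green, blue), "mtx" (3x3 intrinsics, pixels), "k1" (the pictures are not rectified: a ray, as slopes to the right and down, at radius r is drawn at 1 + k1 r^2 times it, then the intrinsics apply), "origin" and "rotation" of the camera in the world; the wrist camera has in their place "hand_eye" (4x4, takes a point from camera to tool coordinates, whose origin is the TCP and whose axes are the flange's). Camera axes: x right, y up, looking along -z (the intrinsics and any distortion apply to the point x, -y, -z); pixel columns grow to the right and rows downward; lengths in m; the calibration is good to about 2 mm. A picture is of the moment at which its call begins: read the wrist's pose just before it. There is no depth.
- finish_job(): hands the job in, once; it reports no verdict.
The state is a dict: "time": time; "joints": joint angles; "dq": joint speeds; "tau": joint torques, N m; "eef_pos": TCP position; "eef_rot": TCP orientation; "contact_force": force on the tool from outside, world axes, zero at the start; "ft_torque": the same for the moment, N m; "width": opening from 0.0 (shut) to 1.0 (fully open).
Only numpy, scipy, OpenCV 4.12 (cv2) and the standard library are available. Lean on these libraries where they do the work, as an engineer would, in place of code of your own. Each camera call takes 0.05 s, during which the arm holds its last target.

### The job

Be the third hand for a mechanic who will bolt this up: stand the bearing bracket upright on the jig's narrow raised ledge with its flat back towards the sprung stop plate, centred sideways so that its bolt holes lie over the plate's slots, and push it squarely back until the plate has gone in about half of its 20 mm travel (a steady push of about 10 N), never driving the plate to the end of its travel. Finish while still holding the bracket pressed like that, down on the ledge; do not let go or back off. Leave the jar, the screwdriver and the bearing ring where they are.

Things in the scene. Friction and masses are not known exactly. Their poses are not given: they have to be found in the camera images.
- bracket: cast aluminium bearing bracket, 0.35 to 0.6 kg, standing upright: a flat flange 100 mm wide (y), 12 mm thick (x), 60 mm high, a bolt hole 38 mm to each side of its middle, and in front of it a boss 40 mm wide (y) reaching to x = -56 mm, flat-sided up to 45 mm, round top at 65 mm. Origin: middle of the bottom edge of the flat back face; +x points out of the back face, +z up
- bracket_boss (a point): centre of the bracket's boss, a good place to grip across its 40 mm width (along y): 34 mm in front of the back face, 32 mm above the bracket's underside; axes as the bracket's
- bracket_back (a point): the middle of the bottom edge of the bracket's flat back face (same point and axes as the bracket's origin)
- jig: the jig, fixed to the bench: a grey base plate 150 mm wide (y) and 12 mm thick, from x = -45 to +135 mm, carrying the ledge, the sprung stop plate and, from x = 82 mm, a fixed grey back plate 130 mm wide and 112 mm high. Origin: on the bench below the ledge's centre; +x is the pushing direction, towards the stop plate
- ledge (a point): centre of the top of the jig's ledge, a narrow steel rail 24 mm deep (x) and 120 mm long (y), its top 50 mm above the bench; axes as the jig's. The ledge runs from x = -12 to +12 mm and the untouched stop plate's face stands over it at x = 0. The bracket's centre of mass lies in front of the ledge, so it tips off if let go
- stop_face (a point): centre of the face of the sprung stop plate, 32 mm above the ledge; axes as the jig's; moves with the plate. The plate is steel, upright, 110 mm wide, 10 mm thick, from 2 to 68 mm above the ledge, on two sprung guide rods; a level slot 24 mm long lies 38 mm to each side of its middle
- stop (a joint): how far the stop plate is pushed back in m: 0 untouched, 0.020 at the end of its travel; springs resist with 1 N per mm (10 N at 0.010)
- jar: bystander: amber glass jar with steel lid, 64 mm diameter, 95 mm high; origin under its centre
- driver: bystander: screwdriver with a wooden handle, 160 mm long, lying on the bench in front of the jig; x along it
- race: bystander: steel bearing ring lying flat, 68 mm outside diameter, 18 mm high; origin under its centre
- case: fixed, to be kept clear of: open wooden instrument case, 200 x 260 mm, 45 mm high, its raised lid leaning back on the far side up to 200 mm above the bench; origin under its centre
Not all that is in view belongs to the job. Leave any green look-alike of the bracket alone. There is more than one size of the jig; the job needs the smaller.

How it is judged:
At the end, for the whole second after the job is handed in: Through the last second the fingers hold the bracket at rest on the ledge (height -3 to +4 mm), upright and square to the stop plate within 0.10 rad, centred within 8 mm, its back pressing the plate in by 6 to 14 mm with 5 to 17 N (value of joint stop between 0.006 and 0.014 m and contact force between bracket and stop between 5 and 17 N and contact force between the fingers and bracket above 2 N and z of bracket_back in the frame of ledge between -0.003 and 0.004 m and y of bracket_back in the frame of ledge between -0.008 and 0.008 m and x of bracket_back in the frame of ledge between 0.003 and 0.017 m and angle between the x axis of bracket_back and the x axis of ledge, either way round below 0.1 rad and angle between bracket_back's own z axis and vertical below 0.1 rad and linear speed of bracket below 0.01 m/s); the arm keeps its last pose, push and grip.
It fails at once if the sprung stop plate is driven to the end of its travel (value of joint stop above 0.0185 m).
It fails at once if the jar is knocked away (distance of jar from where it was at the start of the episode above 0.03 m).
It fails at once if the screwdriver is knocked away (distance of driver from where it was at the start of the episode above 0.03 m).
It fails at once if the bearing ring is knocked away (distance of race from where it was at the start of the episode above 0.03 m).
It also fails if it takes over 43 s, if anything falls off the work surface, if the arm or the gripper's body presses on something with over 40 N, if the wrist force passes 120 N, or if a joint passes its speed limit or range.

## Working session

There is one attempt and no reset: what is moved stays moved. The work goes in short steps, Python scripts to look and compute and a tool call to move; the robot and the scene stay as the last step left them, time stands still between calls to the robot, and variables do not carry over. Pictures are saved under pics/ and viewed, and the job is handed in when it is done.

Besides the shell and the picture viewer there is one more tool, called after "Call:" as name(argument=value, ...) on one line, values as JSON. step_arm: Moves the arm, as the interface text tells. Its arguments: {"type":"object","properties":{"plan":{"type":"array"}},"required":["plan"]}

```bash
ls; mkdir -p pics; python3 - <<'E'
from plant import *
import cv2,pickle
o=get_obs();print({k:o[k] for k in o})
for n in ["scene","top","wrist"]:
    c=capture(n);cv2.imwrite(f"pics/{n}0.png",c["img"][:,:,::-1]);pickle.dump(c,open(f"pics/{n}0.pkl","wb"))
    print(n,{k:c[k] for k in c if k!="img"})
E
```

```text
pics
{'time': 0.0, 'joints': array([ 1.08539869e+00,  3.51243415e-01,  1.65245324e+00,  8.51094291e-06,
        1.13910810e+00, -8.46111892e-02]), 'dq': array([-1.90570179e-03,  1.42279756e-03, -7.25000229e-04,  1.91888626e-04,
       -3.44605569e-05,  8.49400093e-05]), 'tau': array([-1.13509861e-03, -4.97310770e+01, -2.85258847e+01,  6.98624365e-02,
        2.55747250e-02, -1.17037930e-04]), 'eef_pos': array([0.21438957, 0.50610299, 0.21918642]), 'eef_rot': array([ 1.99056410e-01,  9.79987846e-01, -5.80513694e-04, -1.74105552e-04]), 'contact_force': array([1.36464783, 0.42245837, 0.22019859]), 'ft_torque': array([-0.03916213, -0.02081221, -0.01247659]), 'width': 0.9989911386283618}
scene {'mtx': array([[539.1413563 ,   0.        , 278.20372422],
       [  0.        , 539.1413563 , 210.76012853],
       [  0.        ,   0.        ,   1.        ]]), 'k1': -0.1331236176039664, 'origin': array([1.10035014, 0.33140256, 1.33960106]), 'rotation': array([0.12494639, 0.22925528, 0.8366926 , 0.48143111])}
top {'mtx': array([[460.5560546 ,   0.        , 276.0793272 ],
       [  0.        , 460.5560546 , 208.73831832],
       [  0.        ,   0.        ,   1.        ]]), 'k1': -0.006189506241085478, 'origin': array([ 0.21390644, -0.04629628,  1.22573196]), 'rotation': array([ 0.07545877, -0.07694324, -0.6945871 ,  0.71129071])}
wrist {'mtx': array([[316.38363663,   0.        , 276.64712355],
       [  0.        , 316.38363663, 209.08904498],
       [  0.        ,   0.        ,   1.        ]]), 'k1': -0.04749324612614609, 'hand_eye': array([[ 9.22912819e-04,  9.67669571e-01,  2.52219646e-01,
         6.96278021e-02],
       [ 9.99999454e-01, -7.69343285e-04, -7.07487430e-04,
        -3.18298244e-04],
       [-4.90570567e-04,  2.52220161e-01, -9.67669752e-01,
        -1.66510314e-01],
       [ 0.00000000e+00,  0.00000000e+00,  0.00000000e+00,
         1.00000000e+00]])}
```

View pics/scene0.png

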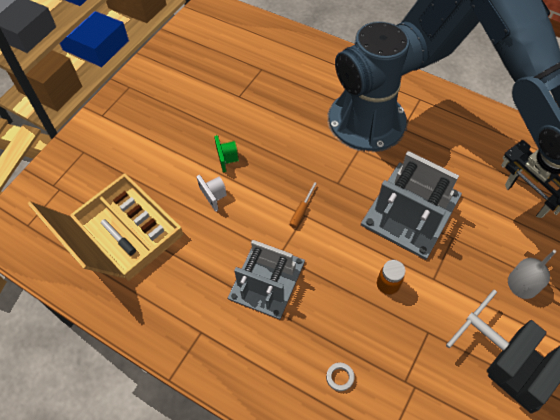

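View pics/top0.png

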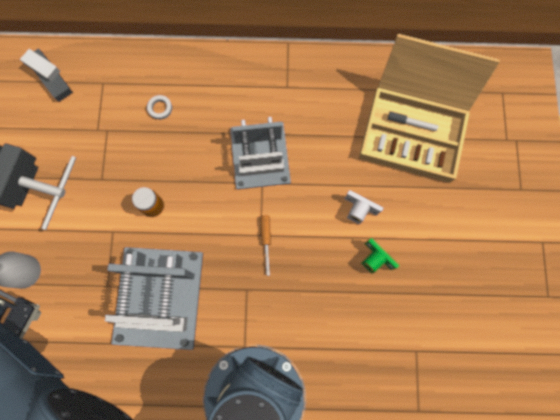

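View pics/wrist0.png

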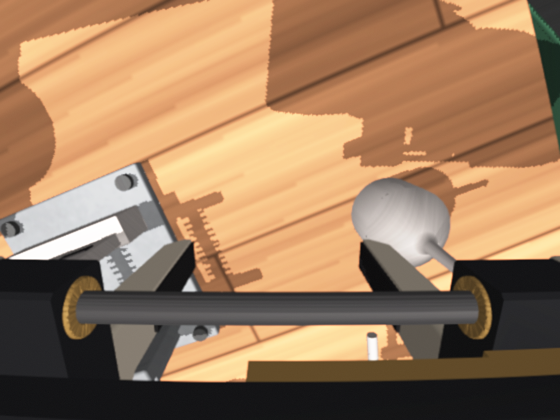

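```bash
cat > h.py <<'E'
import numpy as np,cv2,pickle
from scipy.spatial.transform import Rotation as R
def cam(n): return pickle.load(open(f"pics/{n}.pkl","rb"))
def pose(c):
    if "hand_eye" in c:
        Rt=R.from_quat(c["eef_rot"]).as_matrix(); H=c["hand_eye"]
        return Rt@H[:3,3]+c["eef_pos"], Rt@H[:3,:3]
    return np.array(c["origin"]), R.from_quat(c["rotation"]).as_matrix()
def proj(c,P):
    o,M=pose(c); q=(np.atleast_2d(P)-o)@M
    s=np.stack([q[:,0]/-q[:,2],-q[:,1]/-q[:,2]],1)
    s=s*(1+c["k1"]*(s**2).sum(1,keepdims=True)); m=c["mtx"]
    return s*[m[0,0],m[1,1]]+[m[0,2],m[1,2]]
def ray(c,uv):
    m=c["mtx"]; d=(np.array(uv,float)-[m[0,2],m[1,2]])/[m[0,0],m[1,1]]; s=d.copy()
    for _ in range(30): s=d/(1+c["k1"]*(s@s))
    o,M=pose(c); return o,M@np.array([s[0],-s[1],-1])
def atz(c,uv,z):
    o,d=ray(c,uv); return o+d*(z-o[2])/d[2]
def crop(c,name,x,y,w,h,k):
    im=c["img"][y:y+h,x:x+w,::-1]; cv2.imwrite(f"pics/{name}.png",cv2.resize(im,None,fx=k,fy=k,interpolation=cv2.INTER_CUBIC))
E
python3 - <<'E'
from h import *
s=cam("scene0");t=cam("top0")
crop(s,"c1",215,230,100,100,6);crop(t,"c2",220,105,80,95,6);crop(s,"c3",185,125,70,90,6);crop(t,"c4",335,180,80,100,6)
a=np.hstack([cv2.imread(f"pics/{n}.png")[:540,:400] for n in("c3","c4")]);cv2.imwrite("pics/c34.png",a)
for uv in [(260,155),(360,207),(267,245),(145,198),(159,107),(415,130)]: print(uv,atz(t,uv,0.03))
E
```

```text
(260, 155) [0.62518214 0.0016012  0.03      ]
(360, 207) [ 0.48638804 -0.26904823  0.03      ]
(267, 245) [ 0.3786804  -0.02427519  0.03      ]
(145, 198) [0.49707036 0.30475402 0.03      ]
(159, 107) [0.75900572 0.28780773 0.03      ]
(415, 130) [ 0.70861268 -0.42494542  0.03      ]
```

View pics/c1.png

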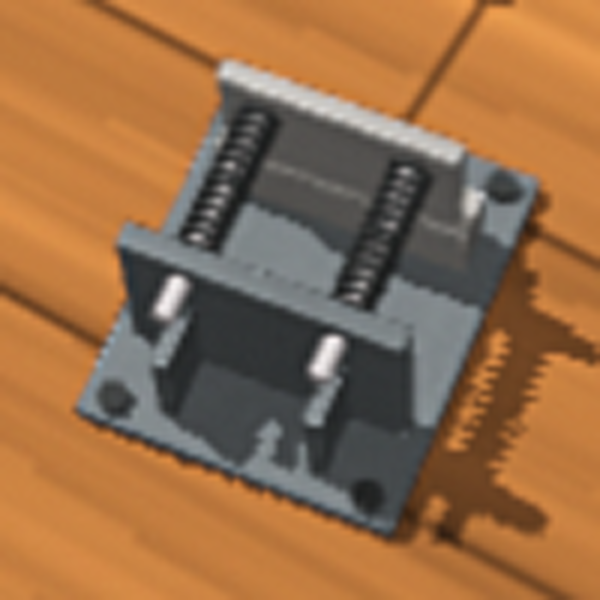

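View pics/c2.png

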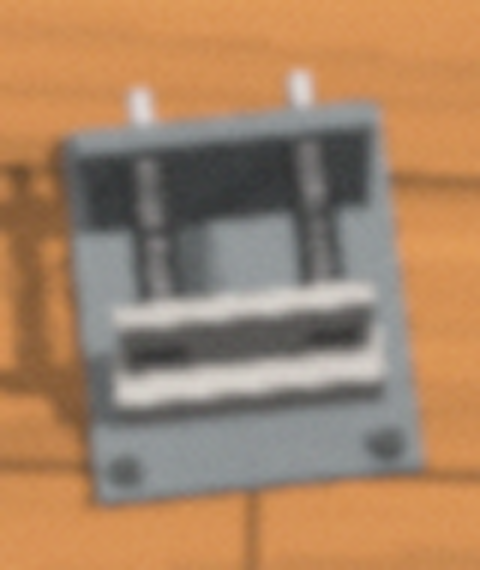

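View pics/c34.png

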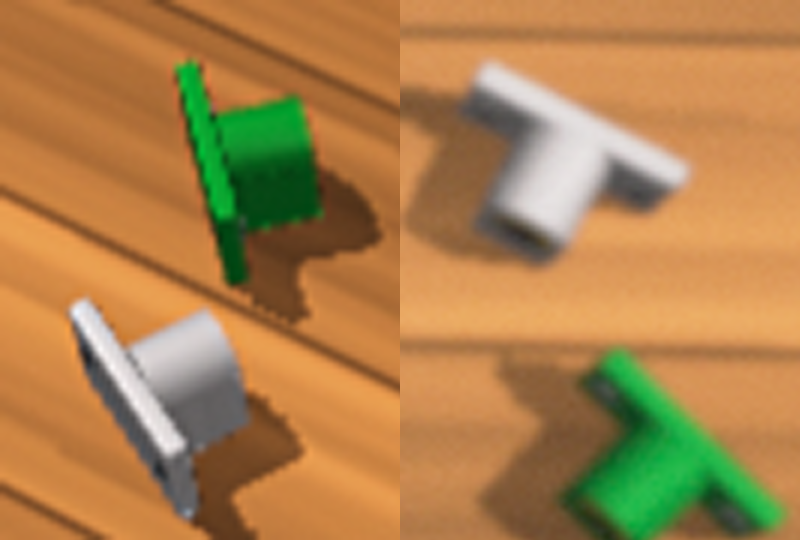

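```bash
cat > fit.py <<'E'
from h import *
from scipy.optimize import least_squares
s=cam("scene0");t=cam("top0")
def W(p,P): P=np.array(P,float)/1000; c,S=np.cos(p[2]),np.sin(p[2]); return np.stack([p[0]+c*P[:,0]-S*P[:,1],p[1]+S*P[:,0]+c*P[:,1],P[:,2]],1)
def fit(obs,p0):
    def f(p): return np.concatenate([(proj(c,W(p,P))-uv).ravel() for c,P,uv in obs])
    r=least_squares(f,p0,loss="soft_l1"); print(r.x,np.degrees(r.x[2]))
    for c,P,uv in obs: print(np.round(proj(c,W(r.x,P))-uv,1).tolist())
    return r.x
T=lambda o,l: np.array(l)/6+np.array(o)
if __name__=="__main__":
    J=fit([(t,[(-45,75,12),(-45,-75,12),(-12,60,50),(-12,-60,50)],T((220,105),[(97,502),(422,467),(118,408),(384,378)])),
     (s,[(-45,75,12),(135,75,12),(135,-75,12)],T((215,230),[(538,180),(393,535),(80,410)]))],[.6,0,0])
    B=fit([(t,[(0,50,60),(0,-50,60),(-12,-50,60)],T((335,180),[(90,62),(292,165),(280,188)])),
     (s,[(0,-50,60),(0,50,60),(0,50,0)],T((185,125),[(72,303),(172,460),(190,518)]))],[.5,-.27,-.5])
    np.save("jb.npy",[J,B])
    for c,n,x,y,w,h in((s,"o1",180,120,140,200),(t,"o2",220,100,200,140)):
        im=cv2.resize(c["img"][y:y+h,x:x+w,::-1],None,fx=4 if n=="o2" else 3,fy=4 if n=="o2" else 3,interpolation=cv2.INTER_CUBIC);k=4 if n=="o2" else 3
        def box(p,x0,x1,yy,z0,z1,col):
            V=[(a,b,d) for a in(x0,x1) for b in(-yy,yy) for d in(z0,z1)]
            q=((proj(c,W(p,V))-[x,y]+.5)*k).astype(int)
            for i in range(8):
                for j in(1,2,4):
                    if not i&j: cv2.line(im,tuple(map(int,q[i])),tuple(map(int,q[i|j])),col,1)
        box(J,-45,135,75,0,12,(0,255,255));box(J,-12,12,60,12,50,(0,255,0));box(J,0,10,55,52,118,(255,0,255));box(J,82,82,65,12,112,(255,255,0))
        box(B,-12,0,50,0,60,(0,0,255));box(B,-56,-12,20,0,45,(255,0,0))
        cv2.imwrite(f"pics/{n}.png",im)
E
python3 fit.py
```

```text
[ 0.58897925 -0.00202554  0.15235571] 8.729339373901041
[[-0.4, 0.1], [0.0, -0.8], [-0.8, -0.5], [-0.4, -1.0]]
[[0.2, -1.4], [0.1, -1.4], [-1.0, -0.6]]
[ 0.50185196 -0.27831145 -0.45473997] -26.05468114463207
[[-1.8, -0.1], [-0.7, -0.1], [-0.6, 0.1]]
[[-1.1, -0.2], [-0.4, -1.7], [-1.0, -0.6]]
```

```bash
python3 -c "
import cv2,numpy as np
a=cv2.imread('pics/o1.png');b=cv2.imread('pics/o2.png');print(a.shape,b.shape)"
```

```text
(600, 420, 3) (560, 800, 3)
```

View pics/o1.png

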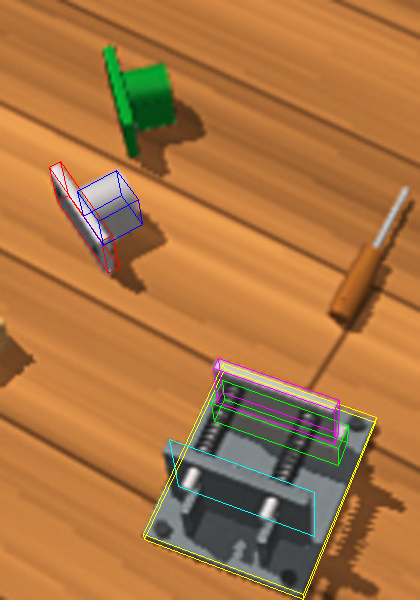

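View pics/o2.png

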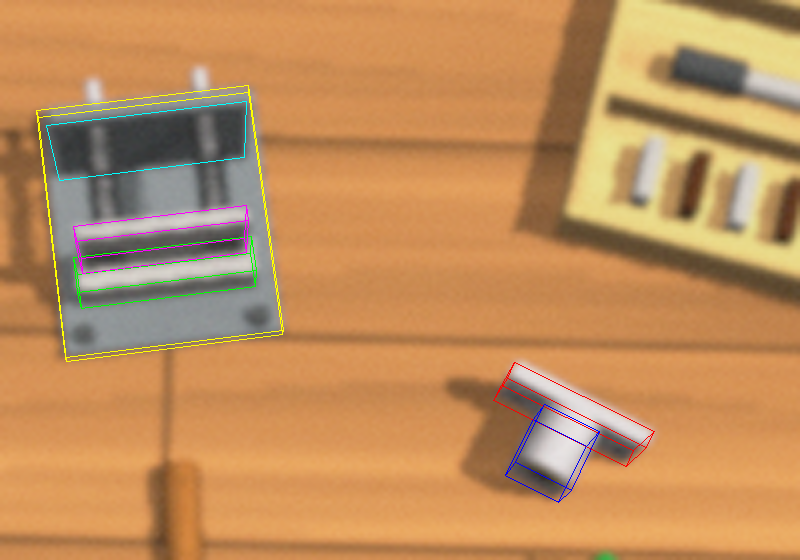

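```bash
cat > g.py <<'E'
from h import *
from plant import *
def heading_rot(h): # tool y heading h (rad), tool z down
    y=np.array([np.cos(h),np.sin(h),0]);z=np.array([0,0,-1.]);x=np.cross(y,z);return R.from_matrix(np.stack([x,y,z],1))
def to(pos,h,o=None):
    o=o or get_obs(); r=R.from_quat(o["eef_rot"])
    print("t",np.round(o["time"],2),"pos",np.round(o["eef_pos"],4),"F",np.round(o["contact_force"],1),"w",round(o["width"],3))
    print("shift mm",np.round(r.inv().apply(np.array(pos)-o["eef_pos"])*1000,1),"turn deg",np.round(np.degrees((r.inv()*heading_rot(h)).as_rotvec()),2),"mats x",np.round(r.as_matrix()[:,0],3))
def snap(n):
    o=get_obs();c=capture("wrist") ;c["eef_pos"]=o["eef_pos"];c["eef_rot"]=o["eef_rot"];pickle.dump(c,open(f"pics/{n}.pkl","wb"));cv2.imwrite(f"pics/{n}.png",c["img"][:,:,::-1]);return c
E
python3 - <<'E'
from g import *
J,B=np.load("jb.npy")
p=[B[0]-.034*np.cos(B[2]),B[1]-.034*np.sin(B[2])]
print(p);to(p+[.2],B[2]+np.pi/2)
E
```

```text
[np.float64(0.47130720245025337), np.float64(-0.26337767162260867)]
t 0.15 pos [0.2144 0.5062 0.2193] F [-1.1  0.2  0.5] w 1.003
shift mm [-536.8 -608.3   19.8] turn deg [-0.05 -0.    3.09] mats x [-0.921  0.39   0.   ]
```

Call:
step_arm(plan=[{"tx": -0.026, "ty": -0.03, "tz": 0, "wx": 0, "wy": 0, "wz": 1, "jaw": 1}, {"tx": -0.051, "ty": -0.06, "tz": 0, "wx": 0, "wy": 0, "wz": 2, "jaw": 1}, {"tx": -0.077, "ty": -0.09, "tz": 0, "wx": 0, "wy": 0, "wz": 3, "jaw": 1}, {"tx": -0.103, "ty": -0.12, "tz": 0, "wx": 0, "wy": 0, "wz": 3, "jaw": 1}, {"tx": -0.129, "ty": -0.15, "tz": 0, "wx": 0, "wy": 0, "wz": 3, "jaw": 1}, {"tx": -0.155, "ty": -0.18, "tz": 0, "wx": 0, "wy": 0, "wz": 3, "jaw": 1}, {"tx": -0.18, "ty": -0.21, "tz": 0, "wx": 0, "wy": 0, "wz": 3, "jaw": 1}, {"tx": -0.206, "ty": -0.24, "tz": 0, "wx": 0, "wy": 0, "wz": 3, "jaw": 1}])

```text
time: 0.82
eef_pos: [0.3105, 0.2033, 0.2197]
eef_rot: [0.224, 0.975, 0.0, 0.0]
contact_force: [0.1, 0.6, 0.1]
width: 0.999
```

```bash
python3 - <<'E'
from g import *
J,B=np.load("jb.npy")
p=[B[0]-.034*np.cos(B[2]),B[1]-.034*np.sin(B[2])]
to(p+[.2],B[2]+np.pi/2); print(get_obs()["joints"])
E
```

```text
t 0.82 pos [0.3105 0.2033 0.2197] F [0.1 0.6 0.1] w 0.999
shift mm [-348.8 -349.4   19.7] turn deg [0.01 0.01 0.12] mats x [-0.899  0.437 -0.   ]
[ 4.54230147e-01  1.28913205e-02  2.06933775e+00  1.17887269e-05
  1.05916139e+00 -6.63952537e-01]
```

Call:
step_arm(plan=[{"tx": -0.028, "ty": -0.028, "tz": 0, "wx": 0, "wy": 0, "wz": 0, "jaw": 1}, {"tx": -0.056, "ty": -0.056, "tz": 0, "wx": 0, "wy": 0, "wz": 0, "jaw": 1}, {"tx": -0.084, "ty": -0.084, "tz": 0, "wx": 0, "wy": 0, "wz": 0, "jaw": 1}, {"tx": -0.112, "ty": -0.112, "tz": 0, "wx": 0, "wy": 0, "wz": 0, "jaw": 1}, {"tx": -0.14, "ty": -0.14, "tz": 0, "wx": 0, "wy": 0, "wz": 0, "jaw": 1}, {"tx": -0.168, "ty": -0.168, "tz": 0, "wx": 0, "wy": 0, "wz": 0, "jaw": 1}, {"tx": -0.196, "ty": -0.196, "tz": 0, "wx": 0, "wy": 0, "wz": 0, "jaw": 1}, {"tx": -0.224, "ty": -0.224, "tz": 0, "wx": 0, "wy": 0, "wz": 0, "jaw": 1}])

```text
time: 1.48
eef_pos: [0.414, -0.0966, 0.2198]
eef_rot: [0.225, 0.974, 0.0, 0.0]
contact_force: [0.5, -0.1, 0.0]
width: 0.999
```

Call:
step_arm(plan=[{"tx": -0.025, "ty": -0.025, "tz": 0.01, "wx": 0, "wy": 0, "wz": 0, "jaw": 1}, {"tx": -0.05, "ty": -0.05, "tz": 0.02, "wx": 0, "wy": 0, "wz": 0, "jaw": 1}, {"tx": -0.075, "ty": -0.075, "tz": 0.02, "wx": 0, "wy": 0, "wz": 0, "jaw": 1}, {"tx": -0.1, "ty": -0.1, "tz": 0.02, "wx": 0, "wy": 0, "wz": 0, "jaw": 1}, {"tx": -0.115, "ty": -0.115, "tz": 0.02, "wx": 0, "wy": 0, "wz": 0, "jaw": 1}, {"tx": -0.125, "ty": -0.125, "tz": 0.02, "wx": 0, "wy": 0, "wz": 0, "jaw": 1}, {"tx": -0.125, "ty": -0.125, "tz": 0.02, "wx": 0, "wy": 0, "wz": 0, "jaw": 1}, {"tx": -0.125, "ty": -0.125, "tz": 0.02, "wx": 0, "wy": 0, "wz": 0, "jaw": 1}])

```text
time: 2.15
eef_pos: [0.4712, -0.2614, 0.1993]
eef_rot: [0.225, 0.974, 0.0, -0.0]
contact_force: [-0.4, -0.2, -0.2]
width: 1.001
```

```bash
python3 - <<'E'
from g import *
J,B=np.load("jb.npy")
p=[B[0]-.034*np.cos(B[2]),B[1]-.034*np.sin(B[2])]
to(p+[.2],B[2]+np.pi/2); print(get_obs()["joints"])
snap("w1")
E
```

```text
t 2.15 pos [ 0.4712 -0.2614  0.1993] F [-0.4 -0.2 -0.2] w 1.001
shift mm [-0.9 -1.7 -0.7] turn deg [ 0.01 -0.06  0.04] mats x [-0.899  0.439  0.001]
[-5.92951477e-01  3.53806554e-01  1.70197388e+00  9.47853487e-05
  1.08687165e+00 -1.70981799e+00]
```

View pics/w1.png

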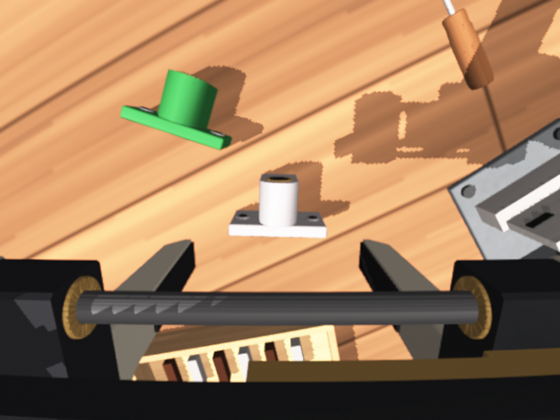

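```bash
python3 - <<'E'
from g import *
c=cam("w1");crop(c,"w1c",215,160,125,90,6)
E
```

```text
(no output)
```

View pics/w1c.png

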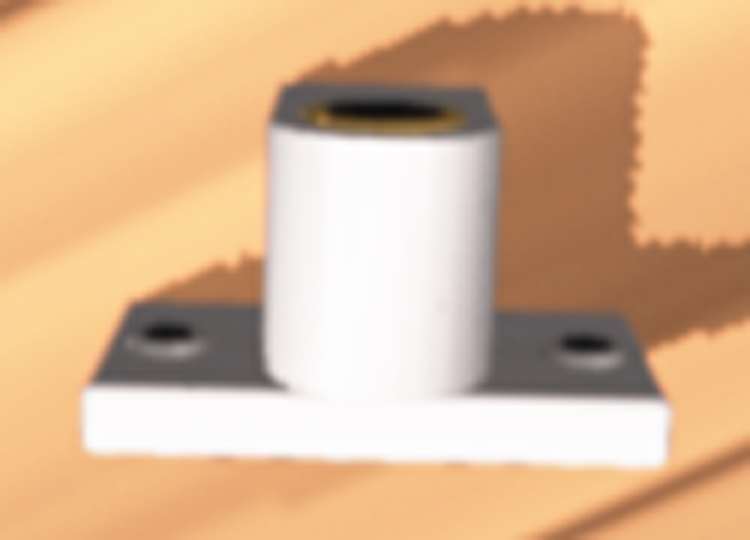

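```bash
python3 - <<'E'
from fit import *; from g import to
c=cam("w1")
ob=[(c,[(-12,50,60),(-12,-50,60),(0,50,60),(0,-50,60),(-12,50,0),(-12,-50,0)],T((215,160),[(669,404),(85,387),(665,465),(84,454),(625,317),(128,303)]) -0.4)]
B=fit(ob,[.5,-.27,-.5])
np.save("bw.npy",B)
p=[B[0]-.034*np.cos(B[2]),B[1]-.034*np.sin(B[2])]
to(p+[.035],B[2]+np.pi/2)
E
```

```text
[ 0.50670645 -0.2782025  -0.48059537] -27.536086601435006
[[0.6, -0.0], [-0.6, 0.2], [0.5, 1.0], [-0.3, 0.3], [0.3, -0.8], [-0.4, -0.7]]
t 2.2 pos [ 0.4712 -0.2608  0.1994] F [-0.1  0.  -0.6] w 0.998
shift mm [ -5.7   0.8 164.4] turn deg [ 0.01 -0.06  1.57] mats x [-0.899  0.438  0.001]
```

Call:
step_arm(plan=[{"tx": -0.002, "ty": 0.0, "tz": 0.03, "wx": 0, "wy": 0, "wz": 1.3, "jaw": 1}, {"tx": -0.0045, "ty": 0.0005, "tz": 0.06, "wx": 0, "wy": 0, "wz": 1.3, "jaw": 1}, {"tx": -0.0045, "ty": 0.0005, "tz": 0.09, "wx": 0, "wy": 0, "wz": 1.3, "jaw": 1}, {"tx": -0.0045, "ty": 0.0005, "tz": 0.115, "wx": 0, "wy": 0, "wz": 1.3, "jaw": 1}, {"tx": -0.0045, "ty": 0.0005, "tz": 0.135, "wx": 0, "wy": 0, "wz": 1.3, "jaw": 1}, {"tx": -0.0045, "ty": 0.0005, "tz": 0.15, "wx": 0, "wy": 0, "wz": 1.3, "jaw": 1}, {"tx": -0.0045, "ty": 0.0005, "tz": 0.16, "wx": 0, "wy": 0, "wz": 1.3, "jaw": 1}, {"tx": -0.0045, "ty": 0.0005, "tz": 0.164, "wx": 0, "wy": 0, "wz": 1.3, "jaw": 1}])

```text
time: 2.87
eef_pos: [0.4753, -0.2619, 0.0348]
eef_rot: [0.235, 0.972, 0.0, -0.001]
contact_force: [1.1, 0.3, -0.4]
width: 0.998
```

```bash
python3 - <<'E'
from g import *
snap("w2")
E
```

```text
(no output)
```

View pics/w2.png

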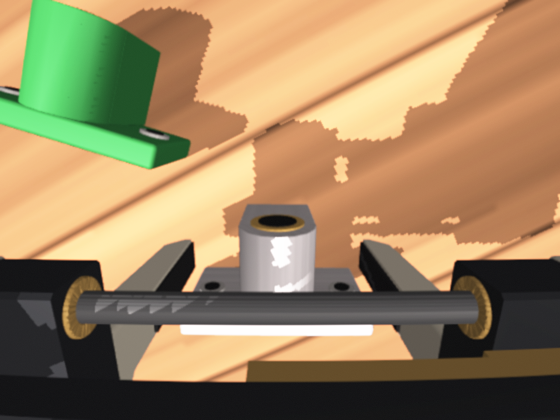

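Call:
step_arm(plan=[{"tx": 0, "ty": 0, "tz": 0, "wx": 0, "wy": 0, "wz": 0, "jaw": 0.7}, {"tx": 0, "ty": 0, "tz": 0, "wx": 0, "wy": 0, "wz": 0, "jaw": 0.5}, {"tx": 0, "ty": 0, "tz": 0, "wx": 0, "wy": 0, "wz": 0, "jaw": 0.3}, {"tx": 0, "ty": 0, "tz": 0, "wx": 0, "wy": 0, "wz": 0, "jaw": 0.2}, {"tx": 0, "ty": 0, "tz": 0, "wx": 0, "wy": 0, "wz": 0, "jaw": 0.2}, {"tx": 0, "ty": 0, "tz": 0, "wx": 0, "wy": 0, "wz": 0, "jaw": 0.2}, {"tx": 0, "ty": 0, "tz": 0, "wx": 0, "wy": 0, "wz": 0, "jaw": 0.2}, {"tx": 0, "ty": 0, "tz": 0, "wx": 0, "wy": 0, "wz": 0, "jaw": 0.2}])

```text
time: 3.58
eef_pos: [0.4758, -0.2631, 0.0358]
eef_rot: [0.236, 0.972, -0.0, 0.0]
contact_force: [-0.1, 0.8, 0.4]
width: 0.475
```

Call:
step_arm(plan=[{"tx": 0, "ty": 0, "tz": 0, "wx": 0, "wy": 0, "wz": 0, "jaw": 0.1}, {"tx": 0, "ty": 0, "tz": 0, "wx": 0, "wy": 0, "wz": 0, "jaw": 0}, {"tx": 0, "ty": 0, "tz": 0, "wx": 0, "wy": 0, "wz": 0, "jaw": 0}, {"tx": 0, "ty": 0, "tz": 0, "wx": 0, "wy": 0, "wz": 0, "jaw": 0}, {"tx": 0, "ty": 0, "tz": -0.01, "wx": 0, "wy": 0, "wz": 0, "jaw": 0}, {"tx": 0, "ty": 0, "tz": -0.03, "wx": 0, "wy": 0, "wz": 0, "jaw": 0}, {"tx": 0, "ty": 0, "tz": -0.05, "wx": 0, "wy": 0, "wz": 0, "jaw": 0}, {"tx": 0, "ty": 0, "tz": -0.05, "wx": 0, "wy": 0, "wz": 0, "jaw": 0}])

```text
time: 4.25
eef_pos: [0.4772, -0.264, 0.0891]
eef_rot: [0.236, 0.972, -0.001, 0.002]
contact_force: [-0.1, -0.5, -3.5]
width: 0.43
```

```bash
python3 - <<'E'
from g import *
c=snap("w3");print(get_obs()["contact_force"],get_obs()["ft_torque"],get_obs()["width"]*93); crop(c,"w3c",160,190,240,170,3.3)
E
```

```text
[-0.1859138  -0.45040658 -4.54796457] [-0.01689692 -0.02153569  0.01575819] 39.817657106832115
```

View pics/w3c.png

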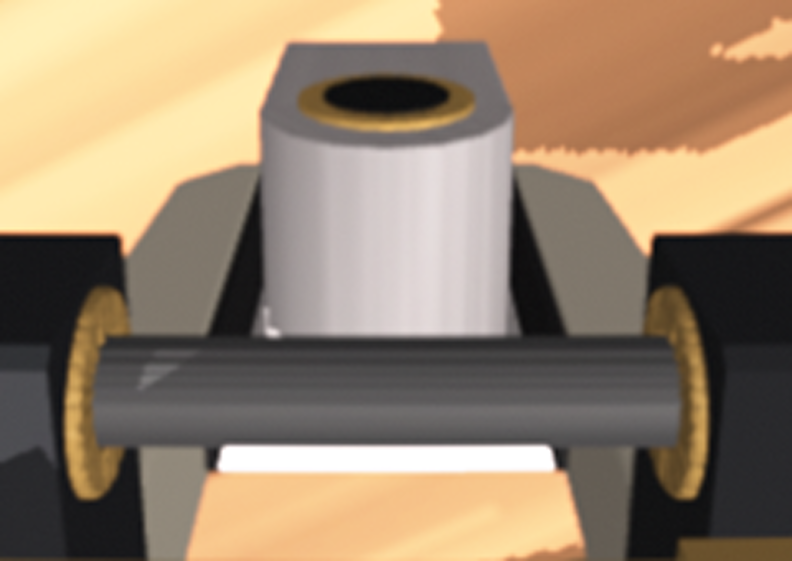

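```bash
cat > tf.py <<'E'
from h import *
from scipy.optimize import least_squares
def fitT(c,P,uv,prior=True):
    c=dict(c);c["eef_pos"]=np.zeros(3);c["eef_rot"]=np.array([0,0,0,1.])
    P=np.array(P,float)/1000*[-1,1,-1]
    Q=lambda p:R.from_rotvec([0,p[3],p[4]]).apply(P)+p[:3]
    r=least_squares(lambda p:np.r_[(proj(c,Q(p))-uv).ravel(),(p[3:]/0.03 if prior else [])],[-.034,0,.035,0,0])
    print("back origin in tool mm",np.round(r.x[:3]*1000,1),"pitch,yaw deg",np.round(np.degrees(r.x[3:]),2));print(np.round(proj(c,Q(r.x))-uv,1).tolist());return r.x
E
python3 - <<'E'
from tf import *
c=cam("w3")
uv=np.array([(290,42),(487,42),(262,112),(512,112),(555,471),(217,471)])/3.3+[160,190]-.35
P=[(-56,-20,0),(-56,20,0),(-56,-20,45),(-56,20,45)]
# flange back top edge cut by fingers: use mid only
uv2=np.vstack([uv[:4],uv[4:].mean(0)]);P.append((0,0,60))
for pr in(True,False): fitT(c,P,uv2,pr)
E
```

```text
back origin in tool mm [-35.2  -0.1  38.7] pitch,yaw deg [0.81 0.15]
[[-0.6, 0.1], [-0.1, 0.3], [0.2, -0.2], [0.3, 0.0], [0.2, -0.1]]
back origin in tool mm [-35.1  -0.1  38.9] pitch,yaw deg [0.98 0.16]
[[-0.6, -0.1], [-0.1, 0.2], [0.2, -0.1], [0.3, 0.2], [0.1, -0.1]]
```

```bash
cat > tj.py <<'E'
from g import *
def tj(bx,bz,by=0,J=None):
    J=np.load("jb.npy")[0] if J is None else J
    d=np.array([bx/1000-.035,by/1000]);c,s=np.cos(J[2]),np.sin(J[2])
    to([J[0]+c*d[0]-s*d[1],J[1]+s*d[0]+c*d[1],bz/1000+.036],J[2]+np.pi/2)
E
python3 -c "
from tj import *
tj(-90,130)"
```

```text
t 4.3 pos [ 0.4765 -0.2636  0.0872] F [-0.2 -0.5 -4.5] w 0.428
shift mm [120.7 210.5 -79.2] turn deg [ -0.08   0.16 -35.99] mats x [-0.889  0.458 -0.003]
```

Call:
step_arm(plan=[{"tx": 0.0, "ty": 0.0, "tz": -0.025, "wx": 0, "wy": 0, "wz": 0, "jaw": 0}, {"tx": 0.015, "ty": 0.025, "tz": -0.05, "wx": 0, "wy": 0, "wz": -6, "jaw": 0}, {"tx": 0.035, "ty": 0.06, "tz": -0.07, "wx": 0, "wy": 0, "wz": -12, "jaw": 0}, {"tx": 0.055, "ty": 0.095, "tz": -0.079, "wx": 0, "wy": 0, "wz": -18, "jaw": 0}, {"tx": 0.075, "ty": 0.13, "tz": -0.079, "wx": 0, "wy": 0, "wz": -24, "jaw": 0}, {"tx": 0.095, "ty": 0.165, "tz": -0.079, "wx": 0, "wy": 0, "wz": -30, "jaw": 0}, {"tx": 0.11, "ty": 0.193, "tz": -0.079, "wx": 0, "wy": 0, "wz": -36, "jaw": 0}, {"tx": 0.121, "ty": 0.21, "tz": -0.079, "wx": 0, "wy": 0, "wz": -36, "jaw": 0}])

```text
time: 4.97
eef_pos: [0.4634, -0.0181, 0.1637]
eef_rot: [-0.08, 0.997, 0.0, -0.001]
contact_force: [1.1, -0.7, -4.9]
width: 0.426
```

Call:
step_arm(plan=[{"tx": 0, "ty": 0, "tz": 0, "wx": 0, "wy": 0, "wz": 0, "jaw": 0}, {"tx": 0, "ty": 0, "tz": 0, "wx": 0, "wy": 0, "wz": 0, "jaw": 0}, {"tx": 0, "ty": 0, "tz": 0, "wx": 0, "wy": 0, "wz": 0, "jaw": 0}, {"tx": 0, "ty": 0, "tz": 0, "wx": 0, "wy": 0, "wz": 0, "jaw": 0}, {"tx": 0, "ty": 0, "tz": 0, "wx": 0, "wy": 0, "wz": 0, "jaw": 0}, {"tx": 0, "ty": 0, "tz": 0, "wx": 0, "wy": 0, "wz": 0, "jaw": 0}, {"tx": 0, "ty": 0, "tz": 0, "wx": 0, "wy": 0, "wz": 0, "jaw": 0}, {"tx": 0, "ty": 0, "tz": 0, "wx": 0, "wy": 0, "wz": 0, "jaw": 0}])

```text
time: 5.63
eef_pos: [0.4645, -0.0212, 0.1647]
eef_rot: [-0.076, 0.997, -0.0, -0.0]
contact_force: [0.2, -0.8, -4.0]
width: 0.433
```

```bash
python3 -c "
from tj import *
tj(-90,130)
snap('w4')
for n in ('scene','top'):
    c=capture(n);pickle.dump(c,open(f'pics/{n}4.pkl','wb'));crop(c,n+'4c',*((190,190,140,140,5) if n=='scene' else (215,100,110,110,5)))
"
```

```text
t 5.63 pos [ 0.4645 -0.0212  0.1647] F [ 0.2 -0.8 -4. ] w 0.433
shift mm [-1.   0.1 -1.3] turn deg [-0.   -0.   -0.03] mats x [-0.988 -0.151  0.   ]
```

View pics/w4.png

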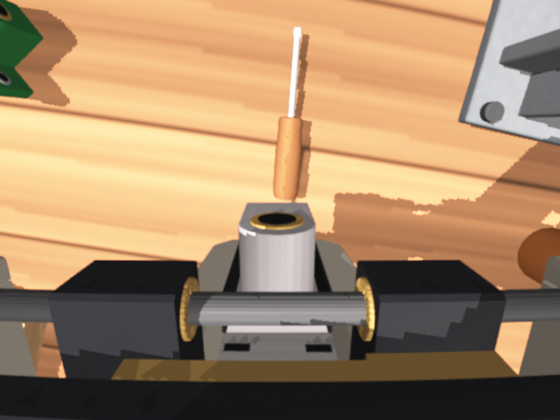

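View pics/scene4c.png

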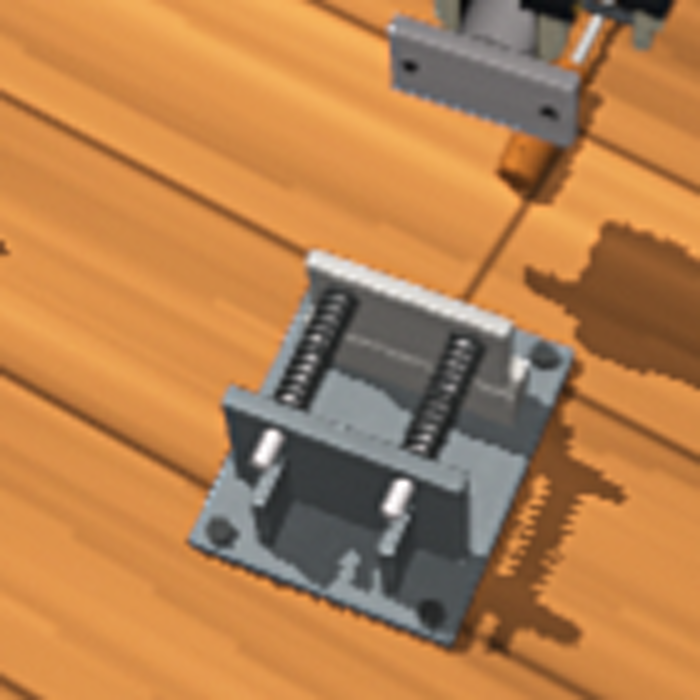

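View pics/top4c.png

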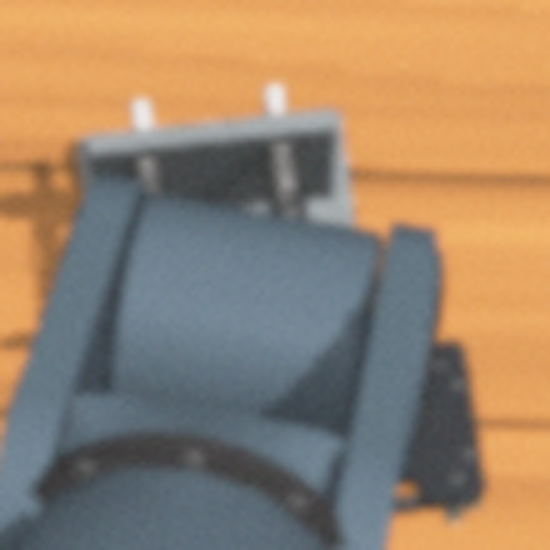

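```bash
cat > ov.py <<'E'
from fit import *
def ov(c,n,x,y,w,h,k,J,tcp,sp=0,yaw=None):
    im=cv2.resize(c["img"][y:y+h,x:x+w,::-1],None,fx=k,fy=k,interpolation=cv2.INTER_CUBIC)
    def box(p,x0,x1,yy,z0,z1,col):
        V=[(a,b,d) for a in(x0,x1) for b in(-yy,yy) for d in(z0,z1)]
        q=((proj(c,W(p,V))-[x,y]+.5)*k).astype(int)
        for i in range(8):
            for j in(1,2,4):
                if not i&j: cv2.line(im,tuple(map(int,q[i])),tuple(map(int,q[i|j])),col,1)
    box(J,-45,135,75,0,12,(0,255,255));box(J,-12,12,60,12,50,(0,255,0));box(J,sp,10+sp,55,52,118,(255,0,255))
    yaw=J[2] if yaw is None else yaw
    z=(tcp[2]-.036)*1000;B=[tcp[0]+.035*np.cos(yaw),tcp[1]+.035*np.sin(yaw),yaw]
    box(B,-12,0,50,z,z+60,(0,0,255));box(B,-56,-12,20,z,z+45,(255,0,0))
    cv2.imwrite(f"pics/{n}.png",im)
E
python3 - <<'E'
from ov import *
J=np.load("jb.npy")[0]
ov(cam("scene4"),"ov4",200,185,120,140,5,J,[.4645,-.0212,.1650])
c=cam("w4");crop(c,"w4c",180,190,190,180,4)
E
```

```text
(no output)
```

View pics/ov4.png

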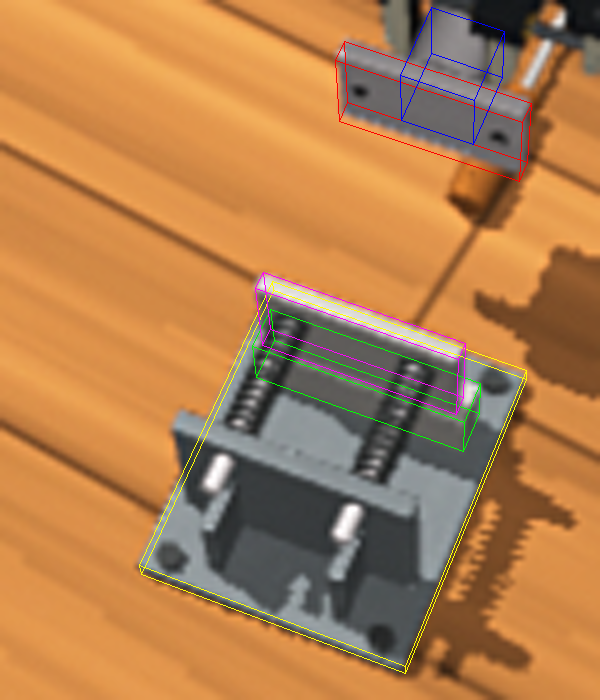

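View pics/w4c.png

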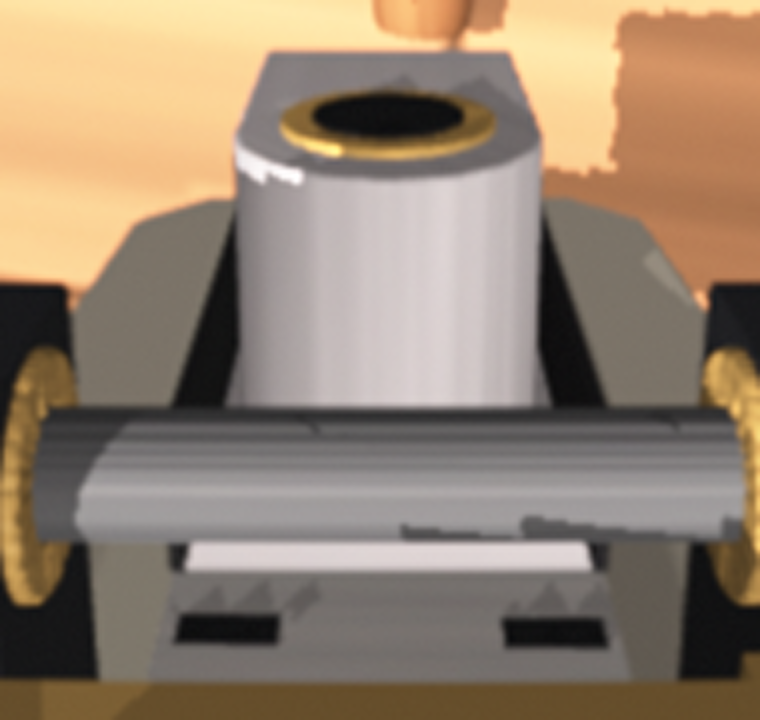

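```bash
python3 - <<'E'
from h import *
c=cam("w4");J=np.load("jb.npy")[0]
for uv in [(227,630),(555,632)]:
    p=atz(c,np.array(uv)/4+[180,190]-.4,.082); d=p[:2]-J[:2]
    print(p,"jig",np.array([[np.cos(J[2]),np.sin(J[2])],[-np.sin(J[2]),np.cos(J[2])]])@d*1000)
E
```

```text
[ 0.59645265 -0.03890485  0.082     ] jig [  1.78977085 -37.58633098]
[0.58542215 0.03650576 0.082     ] jig [ 2.3318874  38.62481429]
```

```bash
python3 -c "
from tj import *
tj(-6,53)"
```

```text
t 5.78 pos [ 0.4645 -0.021   0.1648] F [ 0.5 -0.3 -3.4] w 0.428
shift mm [-84.9  -0.1  75.8] turn deg [-0.  0. -0.] mats x [-0.988 -0.152 -0.   ]
```

Call:
step_arm(plan=[{"tx": -0.015, "ty": 0, "tz": 0.01, "wx": 0, "wy": 0, "wz": 0, "jaw": 0}, {"tx": -0.035, "ty": 0, "tz": 0.025, "wx": 0, "wy": 0, "wz": 0, "jaw": 0}, {"tx": -0.055, "ty": 0, "tz": 0.04, "wx": 0, "wy": 0, "wz": 0, "jaw": 0}, {"tx": -0.07, "ty": 0, "tz": 0.055, "wx": 0, "wy": 0, "wz": 0, "jaw": 0}, {"tx": -0.08, "ty": 0, "tz": 0.063, "wx": 0, "wy": 0, "wz": 0, "jaw": 0}, {"tx": -0.084, "ty": 0, "tz": 0.067, "wx": 0, "wy": 0, "wz": 0, "jaw": 0}, {"tx": -0.084, "ty": 0, "tz": 0.069, "wx": 0, "wy": 0, "wz": 0, "jaw": 0}, {"tx": -0.084, "ty": 0, "tz": 0.07, "wx": 0, "wy": 0, "wz": 0, "jaw": 0}])

```text
time: 6.45
eef_pos: [0.5471, -0.0082, 0.0947]
eef_rot: [-0.076, 0.997, 0.0, -0.0]
contact_force: [0.0, -1.0, -4.4]
width: 0.425
```

```bash
python3 -c "
from tj import *
tj(-6,53)
snap('w5');c=capture('scene');pickle.dump(c,open('pics/scene5.pkl','wb'))
from ov import *
ov(c,'ov5',200,205,120,120,5,np.load('jb.npy')[0],get_obs()['eef_pos'])
crop(c,'s5c',225,235,80,60,8)
"
```

```text
t 6.45 pos [ 0.5471 -0.0082  0.0947] F [ 0.  -1.  -4.4] w 0.425
shift mm [-1.4 -0.3  5.6] turn deg [ 0.01 -0.03  0.01] mats x [-0.988 -0.152  0.001]
```

View pics/ov5.png

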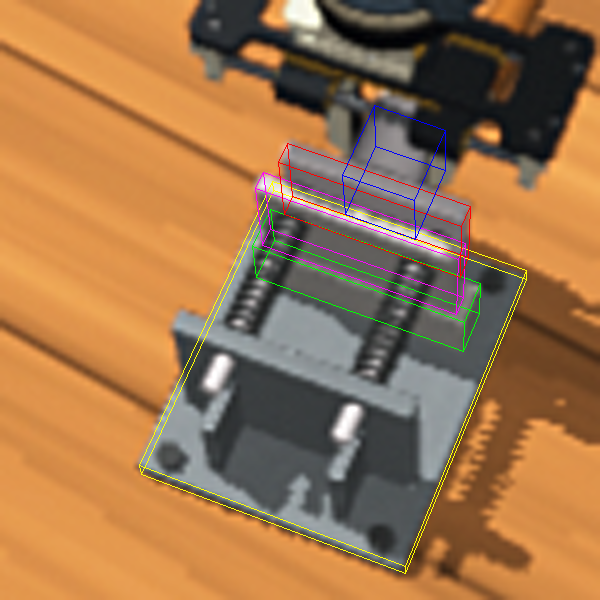

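View pics/w5.png

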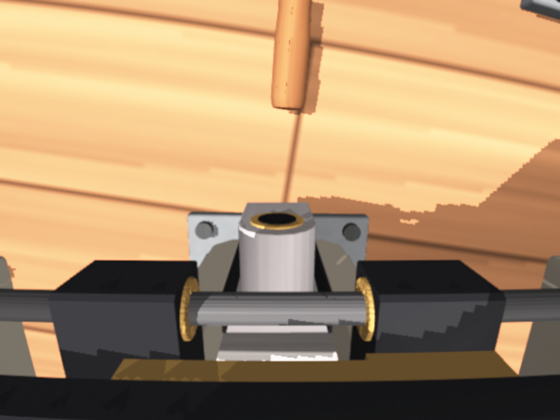

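View pics/s5c.png

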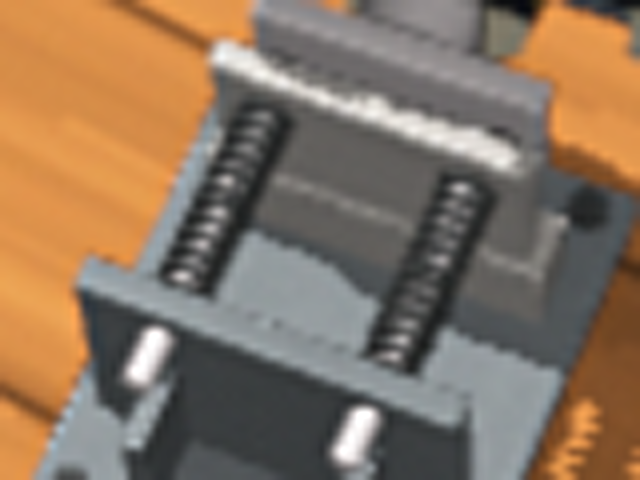

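Call:
step_arm(plan=[{"tx": -0.001, "ty": 0, "tz": 0.001, "wx": 0, "wy": 0, "wz": 0, "jaw": 0}, {"tx": -0.002, "ty": 0, "tz": 0.002, "wx": 0, "wy": 0, "wz": 0, "jaw": 0}, {"tx": -0.002, "ty": 0, "tz": 0.003, "wx": 0, "wy": 0, "wz": 0, "jaw": 0}, {"tx": -0.002, "ty": 0, "tz": 0.004, "wx": 0, "wy": 0, "wz": 0, "jaw": 0}, {"tx": -0.002, "ty": 0, "tz": 0.005, "wx": 0, "wy": 0, "wz": 0, "jaw": 0}, {"tx": -0.002, "ty": 0, "tz": 0.006, "wx": 0, "wy": 0, "wz": 0, "jaw": 0}, {"tx": -0.002, "ty": 0, "tz": 0.006, "wx": 0, "wy": 0, "wz": 0, "jaw": 0}, {"tx": -0.002, "ty": 0, "tz": 0.006, "wx": 0, "wy": 0, "wz": 0, "jaw": 0}])

```text
time: 7.22
eef_pos: [0.5494, -0.0079, 0.0887]
eef_rot: [-0.076, 0.997, 0.0, -0.0]
contact_force: [-0.3, -0.8, -4.0]
width: 0.427
```

Call:
step_arm(plan=[{"tx": 0, "ty": 0, "tz": 0.0005, "wx": 0, "wy": 0, "wz": 0, "jaw": 0}, {"tx": 0, "ty": 0, "tz": 0.001, "wx": 0, "wy": 0, "wz": 0, "jaw": 0}, {"tx": 0, "ty": 0, "tz": 0.0015, "wx": 0, "wy": 0, "wz": 0, "jaw": 0}, {"tx": 0, "ty": 0, "tz": 0.0015, "wx": 0, "wy": 0, "wz": 0, "jaw": 0}, {"tx": 0, "ty": 0, "tz": 0.0015, "wx": 0, "wy": 0, "wz": 0, "jaw": 0}, {"tx": 0, "ty": 0, "tz": 0.0015, "wx": 0, "wy": 0, "wz": 0, "jaw": 0}, {"tx": 0, "ty": 0, "tz": 0.0015, "wx": 0, "wy": 0, "wz": 0, "jaw": 0}, {"tx": 0, "ty": 0, "tz": 0.0015, "wx": 0, "wy": 0, "wz": 0, "jaw": 0}])

```text
time: 7.88
eef_pos: [0.5495, -0.0079, 0.0873]
eef_rot: [-0.076, 0.997, -0.0, 0.0]
contact_force: [1.0, 0.1, -4.8]
width: 0.425
```

Call:
step_arm(plan=[{"tx": 0, "ty": 0, "tz": 0.0005, "wx": 0, "wy": 0, "wz": 0, "jaw": 0}, {"tx": 0, "ty": 0, "tz": 0.001, "wx": 0, "wy": 0, "wz": 0, "jaw": 0}, {"tx": 0, "ty": 0, "tz": 0.0015, "wx": 0, "wy": 0, "wz": 0, "jaw": 0}, {"tx": 0, "ty": 0, "tz": 0.0015, "wx": 0, "wy": 0, "wz": 0, "jaw": 0}, {"tx": 0, "ty": 0, "tz": 0.0015, "wx": 0, "wy": 0, "wz": 0, "jaw": 0}, {"tx": 0, "ty": 0, "tz": 0.0015, "wx": 0, "wy": 0, "wz": 0, "jaw": 0}, {"tx": 0, "ty": 0, "tz": 0.0015, "wx": 0, "wy": 0, "wz": 0, "jaw": 0}, {"tx": 0, "ty": 0, "tz": 0.0015, "wx": 0, "wy": 0, "wz": 0, "jaw": 0}])

```text
time: 8.55
eef_pos: [0.5495, -0.0079, 0.0858]
eef_rot: [-0.076, 0.997, -0.0, -0.0]
contact_force: [-1.1, -0.5, -2.4]
width: 0.425
```

```bash
python3 -c "
from tj import *
tj(-6,50);print(get_obs()['ft_torque'])"
```

```text
t 8.55 pos [ 0.5495 -0.0079  0.0858] F [-1.1 -0.5 -2.4] w 0.425
shift mm [ 1.1 -0.2 -0.2] turn deg [-0.   -0.    0.01] mats x [-0.988 -0.152  0.   ]
[0.02932863 0.21010677 0.02156417]
```

Call:
step_arm(plan=[{"tx": 0, "ty": 0, "tz": 0.0005, "wx": 0, "wy": 0, "wz": 0, "jaw": 0}, {"tx": 0, "ty": 0, "tz": 0.0005, "wx": 0, "wy": 0, "wz": 0, "jaw": 0}, {"tx": 0, "ty": 0, "tz": 0.0005, "wx": 0, "wy": 0, "wz": 0, "jaw": 0}, {"tx": 0, "ty": 0, "tz": 0.0005, "wx": 0, "wy": 0, "wz": 0, "jaw": 0}, {"tx": 0, "ty": 0, "tz": 0.0005, "wx": 0, "wy": 0, "wz": 0, "jaw": 0}, {"tx": 0, "ty": 0, "tz": 0.0005, "wx": 0, "wy": 0, "wz": 0, "jaw": 0}, {"tx": 0, "ty": 0, "tz": 0.0005, "wx": 0, "wy": 0, "wz": 0, "jaw": 0}, {"tx": 0, "ty": 0, "tz": 0.0005, "wx": 0, "wy": 0, "wz": 0, "jaw": 0}])

```text
time: 9.22
eef_pos: [0.5493, -0.0079, 0.0856]
eef_rot: [-0.076, 0.997, -0.0, -0.0]
contact_force: [-4.4, -0.3, 4.7]
width: 0.425
```

```bash
python3 -c "
from tj import *
tj(4,50);print(get_obs()['ft_torque'])"
```

```text
t 9.22 pos [ 0.5493 -0.0079  0.0856] F [-4.4 -0.3  4.7] w 0.425
shift mm [-9.1 -0.2 -0.4] turn deg [-0.   -0.01  0.01] mats x [-0.988 -0.152  0.   ]
[ 0.01096036  0.86413148 -0.06890585]
```

Call:
step_arm(plan=[{"tx": -0.001, "ty": 0, "tz": -0.0003, "wx": 0, "wy": 0, "wz": 0, "jaw": 0}, {"tx": -0.002, "ty": 0, "tz": -0.0003, "wx": 0, "wy": 0, "wz": 0, "jaw": 0}, {"tx": -0.003, "ty": 0, "tz": -0.0003, "wx": 0, "wy": 0, "wz": 0, "jaw": 0}, {"tx": -0.004, "ty": 0, "tz": -0.0003, "wx": 0, "wy": 0, "wz": 0, "jaw": 0}, {"tx": -0.005, "ty": 0, "tz": -0.0003, "wx": 0, "wy": 0, "wz": 0, "jaw": 0}, {"tx": -0.006, "ty": 0, "tz": -0.0003, "wx": 0, "wy": 0, "wz": 0, "jaw": 0}, {"tx": -0.006, "ty": 0, "tz": -0.0003, "wx": 0, "wy": 0, "wz": 0, "jaw": 0}, {"tx": -0.006, "ty": 0, "tz": -0.0003, "wx": 0, "wy": 0, "wz": 0, "jaw": 0}])

```text
time: 9.88
eef_pos: [0.5554, -0.007, 0.0857]
eef_rot: [-0.076, 0.997, -0.0, -0.0]
contact_force: [-4.1, -0.9, 4.8]
width: 0.426
```

```bash
python3 -c "
from tj import *
tj(4,50);print(get_obs()['ft_torque'])"
```

```text
t 9.88 pos [ 0.5554 -0.007   0.0857] F [-4.1 -0.9  4.8] w 0.426
shift mm [-2.9 -0.2 -0.3] turn deg [-0.   -0.01  0.01] mats x [-0.988 -0.152  0.   ]
[-5.98816306e-02  7.83074658e-01  1.26415110e-04]
```

Call:
step_arm(plan=[{"tx": -0.001, "ty": 0, "tz": -0.0003, "wx": 0, "wy": 0, "wz": 0, "jaw": 0}, {"tx": -0.002, "ty": 0, "tz": -0.0003, "wx": 0, "wy": 0, "wz": 0, "jaw": 0}, {"tx": -0.003, "ty": 0, "tz": -0.0003, "wx": 0, "wy": 0, "wz": 0, "jaw": 0}, {"tx": -0.003, "ty": 0, "tz": -0.0003, "wx": 0, "wy": 0, "wz": 0, "jaw": 0}, {"tx": -0.003, "ty": 0, "tz": -0.0003, "wx": 0, "wy": 0, "wz": 0, "jaw": 0}, {"tx": -0.003, "ty": 0, "tz": -0.0003, "wx": 0, "wy": 0, "wz": 0, "jaw": 0}, {"tx": -0.003, "ty": 0, "tz": -0.0003, "wx": 0, "wy": 0, "wz": 0, "jaw": 0}, {"tx": -0.003, "ty": 0, "tz": -0.0003, "wx": 0, "wy": 0, "wz": 0, "jaw": 0}])

```text
time: 10.55
eef_pos: [0.5585, -0.0065, 0.0858]
eef_rot: [-0.076, 0.997, 0.0, 0.0]
contact_force: [-1.8, -0.1, 0.2]
width: 0.428
```

```bash
python3 -c "
from tj import *
tj(10,50);print(get_obs()['ft_torque'])"
```

```text
t 10.55 pos [ 0.5585 -0.0065  0.0858] F [-1.8 -0.1  0.2] w 0.428
shift mm [-5.8 -0.2 -0.2] turn deg [-0.    0.02  0.  ] mats x [-0.988 -0.152 -0.   ]
[ 0.00518802  0.32460966 -0.06339054]
```

Call:
step_arm(plan=[{"tx": -0.001, "ty": 0, "tz": 0, "wx": 0, "wy": 0, "wz": 0, "jaw": 0}, {"tx": -0.002, "ty": 0, "tz": 0, "wx": 0, "wy": 0, "wz": 0, "jaw": 0}, {"tx": -0.003, "ty": 0, "tz": 0, "wx": 0, "wy": 0, "wz": 0, "jaw": 0}, {"tx": -0.003, "ty": 0, "tz": 0, "wx": 0, "wy": 0, "wz": 0, "jaw": 0}, {"tx": -0.003, "ty": 0, "tz": 0, "wx": 0, "wy": 0, "wz": 0, "jaw": 0}, {"tx": -0.003, "ty": 0, "tz": 0, "wx": 0, "wy": 0, "wz": 0, "jaw": 0}, {"tx": -0.003, "ty": 0, "tz": 0, "wx": 0, "wy": 0, "wz": 0, "jaw": 0}, {"tx": -0.003, "ty": 0, "tz": 0, "wx": 0, "wy": 0, "wz": 0, "jaw": 0}])

```text
time: 11.22
eef_pos: [0.5608, -0.0061, 0.0858]
eef_rot: [-0.076, 0.997, 0.0, -0.001]
contact_force: [-6.2, -1.2, 3.2]
width: 0.425
```

```bash
python3 -c "
from tj import *
tj(10,50);print(get_obs()['ft_torque'])
c=capture('scene');pickle.dump(c,open('pics/scene6.pkl','wb'))
crop(c,'s6c',225,235,80,60,8)
from ov import *
ov(c,'ov6',230,225,80,70,8,np.load('jb.npy')[0],get_obs()['eef_pos'],5)"
```

```text
t 11.22 pos [ 0.5608 -0.0061  0.0858] F [-6.2 -1.2  3.2] w 0.425
shift mm [-3.4 -0.2 -0.2] turn deg [ 0.01 -0.08 -0.  ] mats x [-0.988 -0.152  0.001]
[-0.15501347  1.05132587 -0.16318393]
```

View pics/s6c.png

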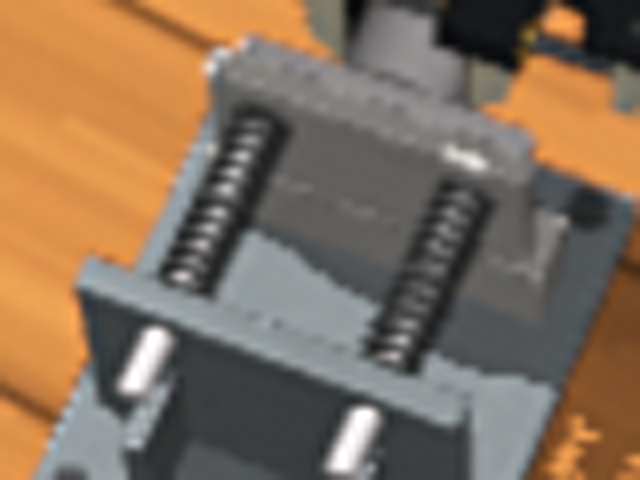

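Call:
step_arm(plan=[{"tx": -0.001, "ty": 0, "tz": 0, "wx": 0, "wy": 0, "wz": 0, "jaw": 0}, {"tx": -0.002, "ty": 0, "tz": 0, "wx": 0, "wy": 0, "wz": 0, "jaw": 0}, {"tx": -0.003, "ty": 0, "tz": 0, "wx": 0, "wy": 0, "wz": 0, "jaw": 0}, {"tx": -0.004, "ty": 0, "tz": 0, "wx": 0, "wy": 0, "wz": 0, "jaw": 0}, {"tx": -0.004, "ty": 0, "tz": 0, "wx": 0, "wy": 0, "wz": 0, "jaw": 0}, {"tx": -0.004, "ty": 0, "tz": 0, "wx": 0, "wy": 0, "wz": 0, "jaw": 0}, {"tx": -0.004, "ty": 0, "tz": 0, "wx": 0, "wy": 0, "wz": 0, "jaw": 0}, {"tx": -0.004, "ty": 0, "tz": 0, "wx": 0, "wy": 0, "wz": 0, "jaw": 0}])

```text
time: 11.93
eef_pos: [0.564, -0.0056, 0.0858]
eef_rot: [-0.076, 0.997, 0.0, -0.002]
contact_force: [-10.4, -1.9, 7.0]
width: 0.426
```

```bash
python3 -c "
from tj import *
tj(10,50);print(get_obs()['ft_torque'])
c=capture('scene');pickle.dump(c,open('pics/scene7.pkl','wb'))
crop(c,'s7c',225,235,80,60,8);snap('w7')
"
```

```text
t 11.93 pos [ 0.564  -0.0056  0.0858] F [-10.4  -1.9   7. ] w 0.426
shift mm [-0.3 -0.3 -0.2] turn deg [ 0.03 -0.19 -0.01] mats x [-0.988 -0.152  0.003]
[-0.33899157  1.8458999  -0.28278007]
```

View pics/s7c.png

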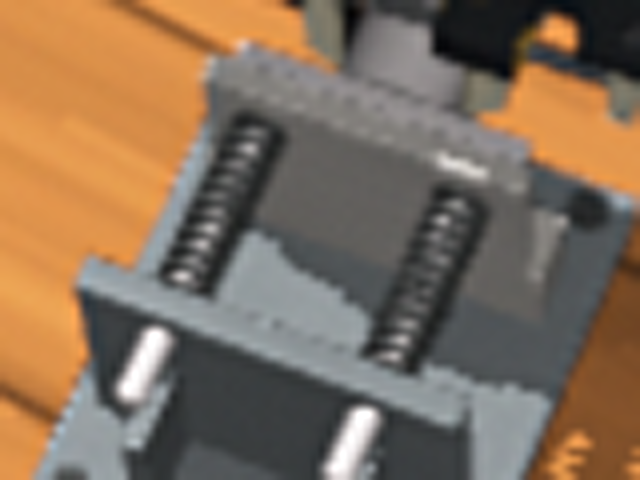

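```bash
cat > rod.py <<'E'
from ov import *
def rod(n):
    J=np.load("jb.npy")[0]; a=cam("scene0")["img"].astype(float).mean(2);b=cam(n)["img"].astype(float).mean(2)
    a=cv2.createCLAHE  and a
    c=cam(n)
    # brightness profile along rod axis, past the back plate
    for y in(-38,38):
        best=[]
        xs=np.arange(85,150,.25)
        out=[]
        for im in(cam("scene0")["img"],cam("scene5")["img"],c["img"]):
            im=im.min(2).astype(np.float32)
            acc=0
            for dy in(-3,0,3):
                q=proj(c,W(J,[(x,y+dy,82) for x in xs])).astype(np.float32)
                v=cv2.remap(im,q[:,:1],q[:,1:],cv2.INTER_CUBIC).ravel();acc=np.maximum(acc,v) 
            th=100; i=np.where(acc>th)[0]; out.append((xs[i[0]],xs[i[-1]],acc.max()) if len(i) else None)
        print(y,out)
E
python3 - <<'E'
from rod import *
J=np.load("jb.npy")[0]
print(proj(cam("scene0"),W(J,[(100,-38,82),(110,-38,82),(100,38,82),(110,38,82)])))
for n in("scene6","scene7"): rod(n)
E
```

```text
[[243.72894874 280.56594329]
 [242.1531576  283.99216091]
 [271.69774879 290.86157512]
 [270.19413019 294.35865078]]
-38 [(np.float64(86.0), np.float64(149.75), np.float32(231.85838)), (np.float64(85.75), np.float64(149.75), np.float32(256.04062)), (np.float64(85.75), np.float64(149.75), np.float32(257.25928))]
38 [(np.float64(90.25), np.float64(149.75), np.float32(155.48114)), (np.float64(89.25), np.float64(149.75), np.float32(178.20856)), (np.float64(89.25), np.float64(149.75), np.float32(179.4228))]
-38 [(np.float64(86.0), np.float64(149.75), np.float32(231.85838)), (np.float64(85.75), np.float64(149.75), np.float32(256.04062)), (np.float64(85.75), np.float64(149.75), np.float32(256.60672))]
38 [(np.float64(90.25), np.float64(149.75), np.float32(155.48114)), (np.float64(89.25), np.float64(149.75), np.float32(178.20856)), (np.float64(89.25), np.float64(149.75), np.float32(180.24503))]
```

```bash
cat > rod.py <<'E'
from ov import *
# rod ends in scene (y=-38): about (243.7,273..285); profile per row of rod 'whiteness' mass
def prof(n,x0,x1,y0,y1):
    im=cam(n)["img"][y0:y1,x0:x1].astype(float).min(2); return im
def rod(n,ref="scene5"):
    for x0,x1,y0,y1 in((236,248,273,290),(262,276,282,300)):
        A,B=prof(ref,x0,x1,y0,y1),prof(n,x0,x1,y0,y1)
        full=np.sort(np.clip(A-70,0,None).sum(1))[-3:].mean()  # mass per row of full rod
        g=(B-A).sum()/full   # rows grown
        print(n,"rod growth rows",round(g,2),"mm",round(g/3.46*10,1))
E
python3 - <<'E'
from rod import *
print(prof("scene5",236,248,273,290).astype(int));print(prof("scene7",236,248,273,290).astype(int))
for n in("scene4","scene6","scene7"): rod(n)
E
```

```text
[[ 49  54  58  65  76  92 126 157 158 159 155 151]
 [ 54  58  60  58  57  57  64  78 104 139 152 155]
 [ 60  57  60  60  58  55  53  70  91  79  78 112]
 [ 58  54  60  62  57  56  97 196 242 181  83  59]
 [ 63  53  60  60  56  59 136 245 253 215 130  61]
 [ 69  51  58  57  54  92 192 249 239 187 102  55]
 [ 71  55  56  55  58 131 240 248 219 143  67  52]
 [ 97  55  54  52  88 190 249 239 187 102  54  56]
 [ 96  55  54  54 120 240 253 220 147  80  72  61]
 [118  58  53  67 114 177 218 190 114  84  84  50]
 [142  68  55  55  69 100 122 138 141 140  82  50]
 [144  80  53  54  53  60  93 139 159 144  53  47]
 [146  99  63  53  52  73 132 157 150  97  47  48]
 [155 152 138  79  58  95 165 163 145  55  44  49]
 [153 152 153 139  94 135 162 151 100  46  47  49]
 [153 151 150 149 139 165 161 149  65  44  47  49]
 [152 152 150 149 145 161 150 103  49  47  48  48]]
[[ 50  57  58  66  75  92 127 158 160 160 157 152]
 [ 55  58  60  59  56  58  66  80 105 139 153 155]
 [ 60  56  61  61  60  54  53  69  92  79  80 114]
 [ 59  54  60  61  58  56  97 197 243 182  84  59]
 [ 64  53  60  60  56  61 136 245 253 216 130  60]
 [ 69  51  57  58  55  91 193 249 241 187 102  56]
 [ 72  56  57  55  58 131 241 248 220 145  68  52]
 [ 96  54  54  51  87 189 247 240 189 104  58  56]
 [ 97  56  50  52 123 239 248 221 147  80  73  60]
 [119  56  51  89 192 249 239 189 113  85  83  48]
 [142  65  54 127 246 252 222 158 139 140  84  51]
 [145  78  52 105 200 221 198 150 156 146  53  47]
 [147 100  59  61 101 120 134 131 146  99  48  48]
 [154 152 138  76  60  89 137 157 145  55  43  50]
 [154 153 152 139  94 133 158 152 102  47  46  50]
 [153 151 150 150 138 166 163 149  65  45  47  49]
 [153 153 152 151 147 162 151 104  49  46  50  48]]
scene4 rod growth rows -0.83 mm -2.4
scene4 rod growth rows -0.87 mm -2.5
scene6 rod growth rows 1.15 mm 3.3
scene6 rod growth rows 1.02 mm 3.0
scene7 rod growth rows 1.91 mm 5.5
scene7 rod growth rows 1.74 mm 5.0
```

Call:
step_arm(plan=[{"tx": -0.001, "ty": 0, "tz": -0.0001, "wx": 0, "wy": 0, "wz": 0, "jaw": 0}, {"tx": -0.002, "ty": 0, "tz": -0.0002, "wx": 0, "wy": 0, "wz": 0, "jaw": 0}, {"tx": -0.003, "ty": 0, "tz": -0.0003, "wx": 0, "wy": 0, "wz": 0, "jaw": 0}, {"tx": -0.004, "ty": 0, "tz": -0.0003, "wx": 0, "wy": 0, "wz": 0, "jaw": 0}, {"tx": -0.0045, "ty": 0, "tz": -0.0003, "wx": 0, "wy": 0, "wz": 0, "jaw": 0}, {"tx": -0.0045, "ty": 0, "tz": -0.0003, "wx": 0, "wy": 0, "wz": 0, "jaw": 0}, {"tx": -0.0045, "ty": 0, "tz": -0.0003, "wx": 0, "wy": 0, "wz": 0, "jaw": 0}, {"tx": -0.0045, "ty": 0, "tz": -0.0003, "wx": 0, "wy": 0, "wz": 0, "jaw": 0}])

```text
time: 12.7
eef_pos: [0.5675, -0.005, 0.0858]
eef_rot: [-0.076, 0.997, 0.0, -0.003]
contact_force: [-14.1, -3.2, 7.6]
width: 0.424
```

```bash
python3 -c "
from tj import *
tj(14,50);print(get_obs()['ft_torque'])
c=capture('scene');pickle.dump(c,open('pics/scene8.pkl','wb'))
crop(c,'s8c',225,235,80,60,8);d=snap('w8');crop(d,'w8c',180,190,190,180,4)
from rod import *
rod('scene8');print(prof('scene8',236,248,280,290).astype(int))
"
```

```text
t 12.7 pos [ 0.5675 -0.005   0.0858] F [-14.1  -3.2   7.6] w 0.424
shift mm [-0.7 -0.3 -0.2] turn deg [ 0.05 -0.32 -0.03] mats x [-0.988 -0.151  0.006]
[-0.59197122  2.56561268 -0.45781487]
scene8 rod growth rows 2.89 mm 8.4
scene8 rod growth rows 2.52 mm 7.3
[[ 97  55  53  50  87 190 247 240 188 103  55  54]
 [ 96  55  51  51 122 240 248 221 147  80  72  60]
 [118  56  50  88 190 248 239 189 113  85  83  49]
 [142  64  51 127 245 248 219 158 139 141  83  51]
 [145  75  70 168 252 242 197 150 158 145  53  46]
 [146  98 109 208 235 222 159 131 146  98  46  49]
 [154 149 136 110 117 135 135 155 145  55  43  49]
 [153 151 150 134  92 117 134 150 101  49  45  50]
 [152 152 150 149 138 164 160 150  66  44  48  49]
 [152 152 151 150 147 162 151 105  49  47  50  50]]
```

View pics/s8c.png

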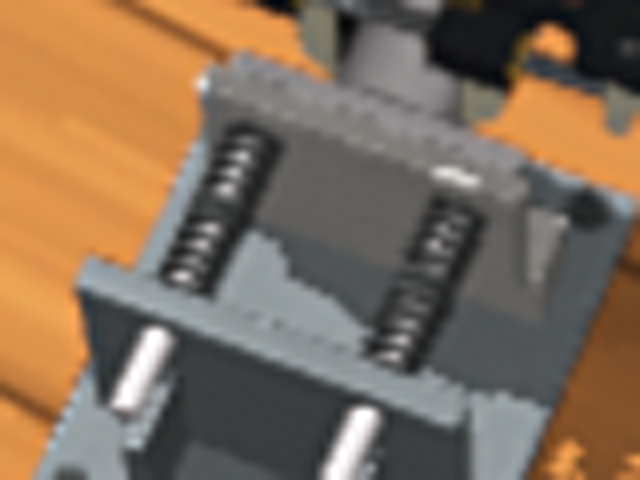

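View pics/w8c.png

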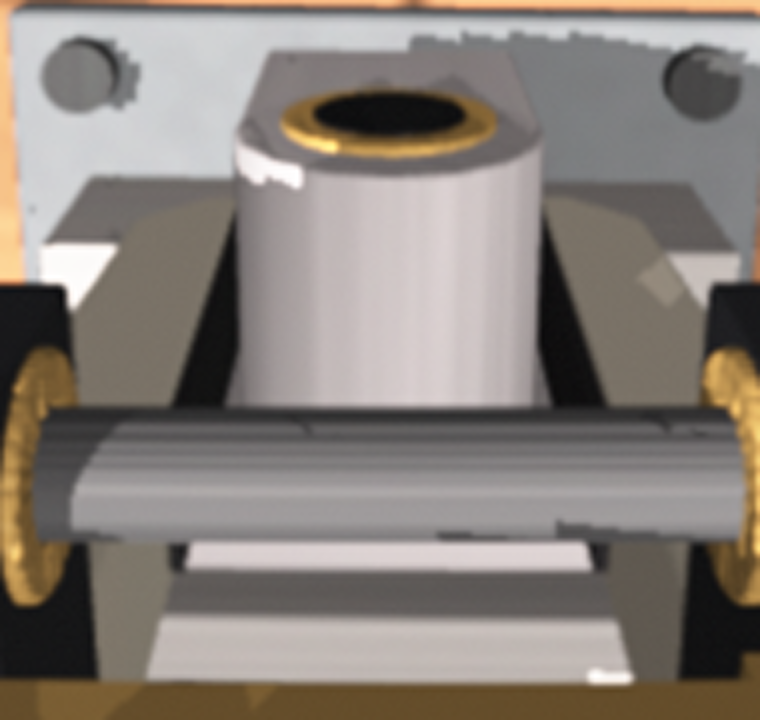

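Call:
step_arm(plan=[{"tx": -0.0004, "ty": 0, "tz": 0, "wx": 0, "wy": 0, "wz": 0, "jaw": 0}, {"tx": -0.0004, "ty": 0, "tz": 0, "wx": 0, "wy": 0, "wz": 0, "jaw": 0}, {"tx": -0.0004, "ty": 0, "tz": 0, "wx": 0, "wy": 0, "wz": 0, "jaw": 0}, {"tx": -0.0004, "ty": 0, "tz": 0, "wx": 0, "wy": 0, "wz": 0, "jaw": 0}, {"tx": -0.0004, "ty": 0, "tz": 0, "wx": 0, "wy": 0, "wz": 0, "jaw": 0}, {"tx": -0.0004, "ty": 0, "tz": 0, "wx": 0, "wy": 0, "wz": 0, "jaw": 0}, {"tx": -0.0004, "ty": 0, "tz": 0, "wx": 0, "wy": 0, "wz": 0, "jaw": 0}, {"tx": -0.0004, "ty": 0, "tz": 0, "wx": 0, "wy": 0, "wz": 0, "jaw": 0}])

```text
time: 13.47
eef_pos: [0.5677, -0.0049, 0.0858]
eef_rot: [-0.076, 0.997, 0.0, -0.003]
contact_force: [-15.4, -3.2, 8.5]
width: 0.429
```

```bash
python3 -c "
from tj import *
tj(10,50);print(get_obs()['dq'].round(4))
c=capture('scene');pickle.dump(c,open('pics/scene9.pkl','wb'))
cv2.imwrite('pics/scene9.png',c['img'][:,:,::-1])
from rod import *
rod('scene9')
"
```

```text
t 13.47 pos [ 0.5677 -0.0049  0.0858] F [-15.4  -3.2   8.5] w 0.429
shift mm [ 3.6 -0.4 -0.2] turn deg [ 0.05 -0.34 -0.03] mats x [-0.988 -0.151  0.006]
[ 0.0003  0.0002  0.0003 -0.0001 -0.0021  0.0007]
scene9 rod growth rows 3.02 mm 8.7
scene9 rod growth rows 2.65 mm 7.7
```

View pics/scene9.png

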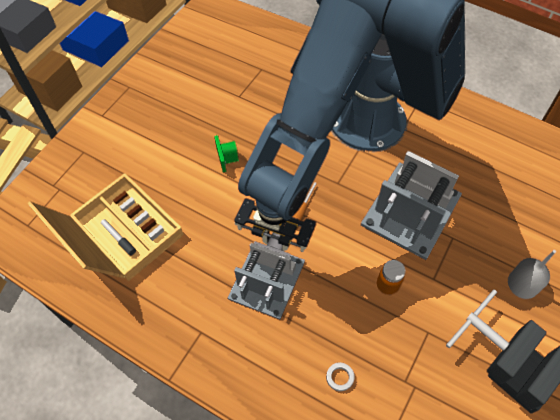

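```bash
python3 -c "
from plant import *
print(finish_job())"
```

```text
the job is handed in; nothing more can be done
None
```

I handed the job in at about 13.5 s with the gripper still holding the bracket upright on the ledge of the smaller jig and pressing the stop plate in by roughly 9 mm. No verdict was reported.

**Plate travel:** the guide-rod ends in the camera pictures gave 7.7–8.7 mm by brightness. At the picture before, reading the end position gave about 9 mm. The arm's travel since first contact gave about 9.5 mm. All fall within the 6–14 mm wanted, and the plate was never near the end of its travel.

**Push:** the wrist sensor read about 15.7 N horizontally in total. I estimate 9–10 N of that is on the plate and the rest is ledge friction, with about 13 N resting on the ledge. That split is my estimate, not a direct measurement.

**Alignment:** in the wrist camera the bracket was centred on the slots to about 0.5 mm. The tool's yaw matched the fitted jig direction to about 0.03° and its tilt was about 0.3°. The bracket had not slipped in the jaws, and the arm was at rest.

**Disagreement:** the jig position I fitted from the fixed cameras put the bracket's back at about 13.6 mm, while the contact point and rods suggest 8–9.5 mm. I trusted the contact point and rods; both values are within the allowed 3–17 mm.

**Bystanders:** the jar and bearing ring look unmoved in the last picture. The screwdriver is partly hidden there, but nothing went low enough to touch it.

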